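# Clear the router table: isolate, stack the cutter cases, re-energise

### The job

The router table is live with cutter cases and the collet spanner left lying on it. Turn the isolator fully to off first; only then lay the spanner flat in its tray and stack all the cutter cases in one pile lengthwise on the plywood base-board, lids up, largest at the bottom and each smaller one centred on the one below so that it rests on it with its whole base. When all that is in place, turn the isolator fully back to on; leave the drill, the glue bottle and the wax tin where they are.

Things in the scene. Friction and masses are not known exactly. Their poses are not given: they have to be found in the camera images.
- case1: largest cutter case: closed flat pine box with hinged lid, 150 long (its x) x 66 wide (its y) x 44 high mm, about 0.4 kg; flat lid and flat base; starts flat on the bench, long side roughly pointing away from the robot. Origin: centre of its underside. May be absent.
- case2: second largest cutter case: closed flat pine box with hinged lid, 134 long (its x) x 57 wide (its y) x 40 high mm, about 0.3 kg; flat lid and flat base; starts flat on the bench, long side roughly pointing away from the robot. Origin: centre of its underside. May be absent.
- case3: middle cutter case: closed flat pine box with hinged lid, 118 long (its x) x 48 wide (its y) x 36 high mm, about 0.22 kg; flat lid and flat base; starts flat on the bench, long side roughly pointing away from the robot. Origin: centre of its underside. May be absent.
- case4: second smallest cutter case: closed flat pine box with hinged lid, 102 long (its x) x 39 wide (its y) x 32 high mm, about 0.15 kg; flat lid and flat base; starts flat on the bench, long side roughly pointing away from the robot. Origin: centre of its underside. May be absent.
- case5: smallest cutter case: closed flat pine box with hinged lid, 86 long (its x) x 30 wide (its y) x 28 high mm, about 0.09 kg; flat lid and flat base; starts flat on the bench, long side roughly pointing away from the robot. Origin: centre of its underside. May be absent.
- board: fixed plywood base-board on which the cases are stacked, 200 (its x) x 110 (its y) x 6 mm thick, to one side of the bench. Origin: centre of its underside; its top is 6 mm above.
- tray: fixed, low, open wooden tray for the spanner, 200 (its x) x 90 (its y) x 24 mm high outside, walls and floor 6 mm thick, inside 188 x 78 x 18 mm deep. Origin: centre of its underside.
- spanner: flat steel collet spanner, 150 long (its x) x 9 mm thick, 0.13 kg; shank 15 mm wide from x = -75 to +37, open jaw 37 mm wide from x = +35 to +75 mm. Lies flat on the bench. Origin: on its underside at mid-length; centre of mass about 8 mm from there towards the jaw.
- isolator_box: fixed rotary power isolator: grey enclosure 130 (its x) x 100 (its y) x 58 mm high, lying on its back with the red handle on top, on the other side of the bench from the base-board. Origin: centre of its underside; x points away from the robot, y to the left at yaw 0.
- isolator (a joint): angle of the isolator's handle, rad: 0 = off (bar along the enclosure's y, white pointer to its +y), 1.571 = on (bar along the enclosure's x, white pointer to its +x); grows clockwise seen from above. End stop at each of the two positions; stays where left (friction about 0.12 N m).
- isolator_grip (a point): point on the handle's axis, 87 mm above the bench, at which to grip. The handle is an upright red bar 16 mm thick, 62 mm long and 30 mm high (its top at 103 mm) on a round 58 mm hub whose top is at 73 mm. The point's y lies along the bar towards the pointer, its x across the bar; it turns with the handle.
- drill: bystander: cordless drill standing on its battery, 200 mm high, 1.5 kg. Origin: under its battery.
- glue: bystander: glue bottle, 60 mm across, 170 mm high. Origin: centre of its underside.
- wax: bystander: wax tin, 80 mm across, 45 mm high. Origin: centre of its underside.
Things that resemble listed ones, but are neither listed nor needed, are in the scene too. Several things have the shape of the board; the one meant has the colours described above. Several things have the shape of the tray; the one meant has the colours described above.

How it is judged:
By the outcome, as a careful person would: the job done as asked, in the order asked, and still so for the second after the job is handed in, with the robot touching nothing.
Of case1, case2, case3, case4, case5 only 3 to 5 are there at a start; the rules pass over those that are not, and their reading is None.
At some moment in a run one of case1, spanner may be knocked a few centimetres aside while the robot is not near it.
Once in a run the grip may slacken for a moment while it holds something.
It also fails if it takes over 210 s, if anything falls off the work surface, if the arm or the gripper's body presses on something with over 40 N, if the wrist force passes 120 N, or if a joint passes its speed limit or range.

### The arm

A 6-joint arm with a two-finger parallel gripper is mounted at the origin on the work surface. World frame = base frame: x ahead of the robot, y to its left, z up, the work surface at z = 0. Lengths are in m, angles in rad, forces in N, time in s.
With the tool pointing down it reaches from about 0.2 to 0.875 m from the base axis. Payload 3.4 kg.
Tool frame: the origin (TCP) lies on the centre line of the jaws, within the pads' length; the fingertips stand 11 mm ahead of it and the grasp point (between the pads) lies 8 mm behind it; z points along the fingers, y is the line along which they close (so a half turn about z gives the same grasp; the last joint's range is limited). The gripper opens to 94 mm and grips with 3 to 60 N. Pads are 16 mm wide; open, the fingers measure 119 mm over their backs; the gripper's body (75 mm by 177 mm) begins 78 mm behind the grasp point.
Start: joints at [-1.446, 0.276, 1.505, -0, 1.361, -0.121], TCP at [0.14, -0.558, 0.216] pointing down, gripper open.
Joint ranges: [-2.89, 2.89], [-0.75, 2.08], [0.22, 2.7], [-1.18, 4.32], [0.11, 2.71], [-2.7, 2.7]. Speed limits (rad/s): [2.57, 2.57, 3.14, 3.14, 3.14, 3.14].

### API

Orientations are given as a unit quaternion [w, x, y, z].
In Python, from workcell import env, vision, job gives the robot as it stands.
- The arm moves only by the tool jog_arm, never from a script. Its argument "steps" is a list that holds one entry, the list of rows, each a list of 5 numbers: the shift along the tool's x, y, z in mm, then the turn about the tool's z in degrees, then the finger opening in mm, from 0 to 94. A call has 1 to 10 rows; each row is the pose to reach, as a shift and turn from the pose commanded when the call began, along the tool's axes at that moment; what a row does not reach only later rows make up. A row lasts 1/8 s, in which the tool goes at most 62.5 mm and 10.7 degrees, less where a joint would pass 70% of its speed; a pose out of reach is approached as far as the arm can. A call with a gripper value outside its range is refused whole. The fingers move at their own pace and stop on an object; "grip_force" is the grip in N (left out, the last holds). Time passes only in rows, so rows that repeat a pose let the fingers close. It gives the time, the measured TCP pose, the force, the opening and the grip force at its end, in the units of the state.
- env.sense(): the state, without advancing time (a new reading comes with each control period).
- vision.camera(name): name is "scene" or "top" or "wrist"; returns a dict with "image" (480x640x3 uint8, red, green, blue), "depth" (480x640 float32, m along the optical axis (not along the pixel's ray), 0 where there is no reading), "fov_y" (degrees; the focal length in pixels is half the picture's height over the tangent of half this angle, whatever the lens; pixels are square), "cx", "cy" (the principal point, pixels), "extrinsics" (4x4, takes a point from world to camera coordinates). Camera axes: x right, y up, looking along -z (the intrinsics and any distortion apply to the point x, -y, -z); pixel columns grow to the right and rows downward; lengths in m; the calibration is good to about 2 mm. A picture is of the moment at which its call begins.
- job.job_done(): hands the job in; it is judged then, once.
The state is a dict: "time_s": time; "joint_positions": joint angles; "qd": joint speeds; "effort": joint torques, N m; "ee_pos": TCP position; "orientation": TCP orientation; "ft_force": force on the tool from outside, world axes, zero at the start; "torque": the same for the moment, N m; "gripper_width": opening from 0.0 (shut) to 1.0 (fully open); "grip_force": force on a finger pad.
Only numpy, scipy, OpenCV 4.12 (cv2) and the standard library are available. Lean on these libraries where they do the work, as an engineer would, in place of code of your own. Each camera call takes 0.05 s, during which the arm holds its last target. There are 200 camera calls.

## Working session

There is one attempt and no reset: what is moved stays moved. The work goes in short steps, Python scripts to look and compute and a tool call to move; the robot and the scene stay as the last step left them, time stands still between calls to the robot, and variables do not carry over. Pictures are saved under pics/ and viewed, at most 14 in all, crops included, and the job is handed in when it is done.

Besides the shell and the picture viewer there is one more tool, called as name([rows], argument=value, ...), one row to a line, values as JSON. jog_arm: Moves the arm, as the interface text tells. Its arguments: {"type":"object","properties":{"steps":{"type":"array","items":{"type":"array","items":{"type":"array","items":{"type":"number"}}}},"grip_force":{"type":"number"}},"required":["steps"]}

```bash
ls; mkdir -p pics
cat > h.py <<'E'
import numpy as np, cv2
from workcell import env, vision, job
def cam(n):
    c=vision.camera(n); c['f']=240/np.tan(np.radians(c['fov_y'])/2); return c
def world(c):
    v,u=np.mgrid[0:480,0:640].astype(float); d=c['depth']
    P=np.stack([(u-c['cx'])/c['f']*d,-(v-c['cy'])/c['f']*d,-d,np.ones_like(d)],-1)
    return (P@np.linalg.inv(c['extrinsics']).T)[...,:3]
def save(c,n): cv2.imwrite('pics/'+n,c['image'][...,::-1])
E
python3 - <<'E'
from h import *
for n in ('top','scene'):
    c=cam(n); save(c,n+'1.png'); np.savez('/tmp/'+n,**{k:v for k,v in c.items()})
    print({k:v for k,v in c.items() if k not in('image','depth')})
s=env.sense();print(s)
E
```

```text
pics
{'fov_y': 48.02716530725227, 'cx': 323.2241919184675, 'cy': 240.17708608227, 'extrinsics': array([[ 0.0101098 , -0.9998914 ,  0.01072306, -0.00634675],
       [ 0.99457448,  0.0111652 ,  0.10342598, -0.42149692],
       [-0.10353447,  0.00961927,  0.99457935, -1.77595484],
       [ 0.        ,  0.        ,  0.        ,  1.        ]]), 'f': np.float64(538.7050972987885)}
{'fov_y': 42.56577553070657, 'cx': 327.20305494782434, 'cy': 234.80039207450764, 'extrinsics': array([[-0.46465432,  0.88547582, -0.00537835,  0.19722155],
       [-0.73282704, -0.38112811,  0.56365406,  0.26165474],
       [ 0.4970522 ,  0.2658457 ,  0.82599345, -1.94196768],
       [ 0.        ,  0.        ,  0.        ,  1.        ]]), 'f': np.float64(616.1118116419249)}
{'time_s': 0.1, 'joint_positions': array([-1.44599275e+00,  2.76497930e-01,  1.50592185e+00,  9.75852007e-06,
        1.36072233e+00, -1.21015619e-01]), 'qd': array([ 0.00200646, -0.00174984, -0.00141961,  0.00181235, -0.00233475,
        0.00066264]), 'effort': array([ 1.99508788e-03, -4.05454230e+01, -2.37780726e+01,  7.05424952e-02,
        2.98896048e-02, -4.95454685e-05]), 'ee_pos': array([ 0.13985863, -0.55725654,  0.21574427]), 'orientation': array([-7.74733828e-04,  9.92455947e-01,  1.22599320e-01,  3.30387923e-06]), 'ft_force': array([ 0.77508928, -0.19191033, -0.90108537]), 'torque': array([-0.00816708, -0.03502138, -0.02246807]), 'grip_force': 0.0, 'gripper_width': 0.9989911531613751}
```

View pics/top1.png

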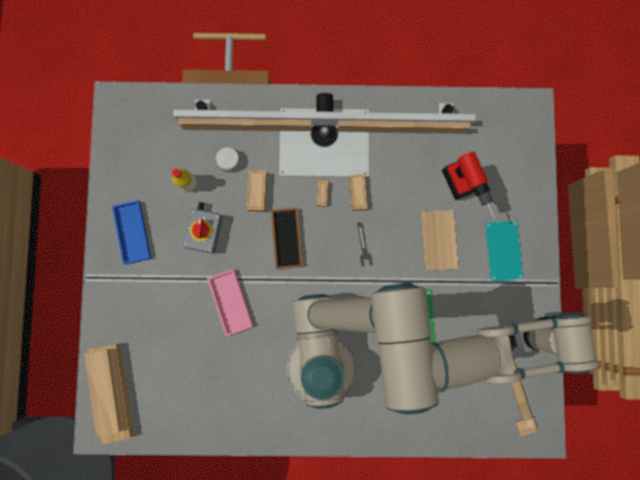

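View pics/scene1.png

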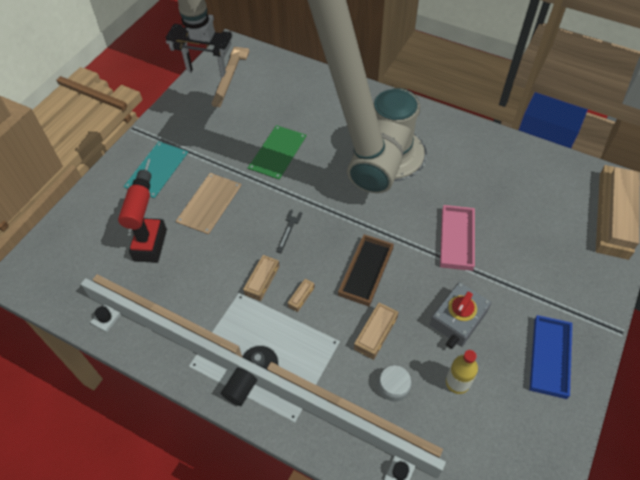

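The top view shows three cases at (257,190), (359,192) and (323,193), the spanner at (364,243) and the isolator at (203,230). 
- **Board candidates:** plywood (440,240), teal (504,250) and green (432,315). I choose the plywood. 
- **Tray candidates:** wooden (287,238), blue (131,232) and pink (231,302). I choose the wooden one. 
- **Not cases:** a timber block at (108,393) and a mallet at (522,405).

```bash
cat >> h.py <<'E'
def rect(P,m):
    """P world map, m mask -> centre, (long,short) mm, yaw of long axis deg, z"""
    q=P[m]; (c,s,a)=cv2.minAreaRect((q[:,:2]*1000).astype(np.float32))
    if s[0]<s[1]: s=(s[1],s[0]); a+=90
    a=(a+90)%180-90
    return np.round(c,1),np.round(s,1),round(a,1),round(float(np.median(q[:,2]))*1000,1)
def blob(P,m,u,v):
    n,l=cv2.connectedComponents(m.astype(np.uint8),connectivity=4); return l==l[v,u] if l[v,u] else None
def show(c,P,names,lo,hi):
    for k,(u,v) in names.items():
        m=blob(P,(P[...,2]>lo[k])&(P[...,2]<hi[k]),u,v)
        print(k, None if m is None else (rect(P,m),m.sum()))
E
python3 - <<'E'
from h import *
c=dict(np.load('/tmp/top.npz')); P=world(c)
for n,(u,v) in dict(A=(257,190),B=(359,192),C=(323,193),board=(440,240),spanner=(363,235),tray=(287,238),iso=(192,245),green=(432,315),bench=(340,220),drill=(470,175),glue=(181,175),wax=(228,158),pl=(203,206)).items():
    print(n,np.round(P[v,u]*1000,1))
Z=P[...,2]
for n,(u,v,t) in dict(A=(257,190,.02),B=(359,192,.018),C=(323,193,.015),board=(440,240,.003),spanner=(363,235,.005),iso=(192,245,.04)).items():
    m=blob(P,Z>t,u,v)
    print(n, None if m is None else (rect(P,m),m.sum()))
im=c['image'][...,::-1]
big=cv2.resize(im[140:290,150:350],None,fx=4,fy=4,interpolation=cv2.INTER_CUBIC); cv2.imwrite('pics/crop.png',big)
E
```

```text
A [584.7 220.3  42.7]
B [ 582.5 -119.4   40.8]
C [580.2   0.6  27.5]
board [ 427.  -393.5   17.4]
spanner [ 442.7 -136.3    2.2]
tray [429.1 120.    6.7]
iso [397.1 425.6  59.3]
green [ 177.2 -365.5    9.8]
bench [493.2 -58.2   0.8]
drill [ 609.6 -448.1  193.1]
glue [609.  447.4 146.5]
wax [690.8 318.8  47.9]
pl [529.2 398.3  39.9]
A ((array([432.7, 158.5]), array([475.4, 107.4]), 23.2, 40.5), np.int64(719))
B ((array([434.7, -78.1]), array([432.8,  81.3]), -14.5, 36.4), np.int64(524))
C ((array([429.7,  10.9]), array([388.5,  32.6]), -3.0, 29.1), np.int64(243))
board ((array([ 392.1, -211.8]), array([509.2, 213.2]), -78.1, 7.6), np.int64(1489))
spanner None
iso ((array([383.4, 221.7]), array([487.8, 140.9]), 70.4, 59.9), np.int64(1235))
```

View pics/crop.png

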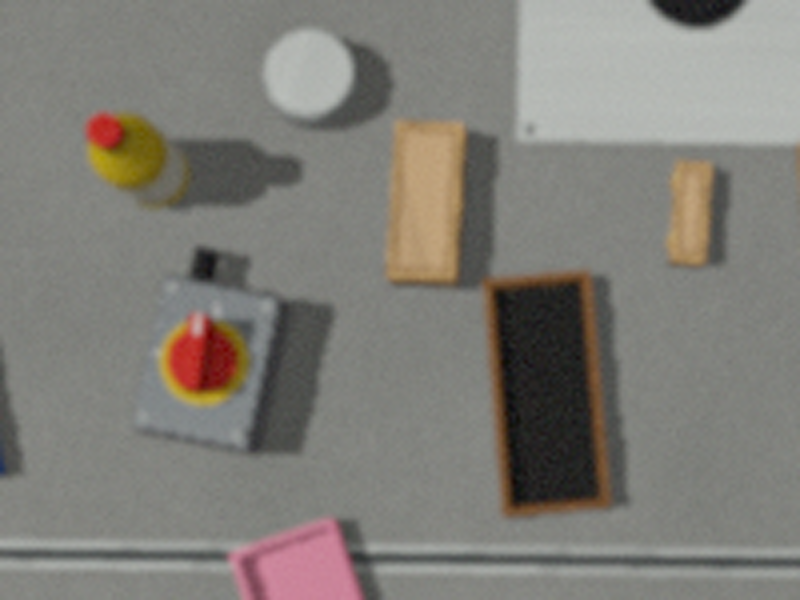

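The crop confirms it: the pointer at crop (200,322) is at "on", with the enclosure slightly yawed. The wooden tray is at (547,395), and cases A (427,200) and C (690,213) are visible. Next I refine the measurements.

```bash
cat >> h.py <<'E'
def meas(c,P,u,v,z,tol=.007,win=60,col=None):
    """blob around pixel at height z: robust rect"""
    Z=cv2.medianBlur(P[...,2].astype(np.float32),5); m=np.abs(Z-z)<tol
    if col is not None: m&=col
    w=np.zeros_like(m); w[max(0,v-win):v+win,max(0,u-win):u+win]=1; m&=w
    m=cv2.morphologyEx(m.astype(np.uint8),cv2.MORPH_OPEN,np.ones((3,3)))
    m=blob(P,m>0,u,v)
    if m is None: return None
    # project the pixels onto the plane z (removes depth noise)
    vv,uu=np.nonzero(m); z=float(np.median(P[...,2][m])) 
    return onplane(c,uu,vv,z)
def ray(c,u,v,z):
    E=np.linalg.inv(c['extrinsics']); d=np.stack([(u-c['cx'])/c['f'],-(v-c['cy'])/c['f'],-np.ones_like(u,float)],-1)@E[:3,:3].T
    o=E[:3,3]; return o+d*((z-o[2])/d[...,2])[...,None]
def onplane(c,uu,vv,z):
    q=ray(c,np.asarray(uu,float),np.asarray(vv,float),z)[:,:2]*1000
    (ce,s,a)=cv2.minAreaRect(q.astype(np.float32))
    if s[0]<s[1]: s=(s[1],s[0]); a+=90
    return np.round(ce,1),np.round(s,1),round((a+90)%180-90,1),round(z*1000,1),np.round(q.mean(0),1),len(uu)
E
python3 - <<'E'
from h import *
c=dict(np.load('/tmp/top.npz')); P=world(c)
im=c['image']; hsv=cv2.cvtColor(im,cv2.COLOR_RGB2HSV)
wood=(hsv[...,1]>60)&(hsv[...,0]<25)
for n,(u,v,z) in dict(A=(257,190,.044),B=(359,192,.040),C=(323,193,.028)).items(): print(n,meas(c,P,u,v,z,.012,30,wood))
print('board',meas(c,P,440,240,.006,.012,45,wood))
m=np.zeros(im.shape[:2],bool);m[200:275,265:308]=1
dark=(im.max(-1)<60)&m; dark=blob(P,dark,287,238); v,u=np.nonzero(dark); print('trayfloor',onplane(c,u,v,.006))
m[:]=0;m[200:260,180:225]=1
red=(hsv[...,1]>150)&((hsv[...,0]<8)|(hsv[...,0]>170))&m; v,u=np.nonzero(red); print('red',onplane(c,u,v,.09))
print('iso',meas(c,P,192,245,.058,.008,40))
wh=(im.min(-1)>150)&m; v,u=np.nonzero(wh);print('white',onplane(c,u,v,.103) if len(u) else 0)
m[:]=0;m[215:272,350:378]=1
sp=(im.astype(int).mean(-1)); 
print(sp[225:265:4,355:375].astype(int))
E
```

```text
A (array([583.8, 223. ]), array([133.4,  58.3]), -2.1, 40.7, array([583.8, 223.2]), 685)
B (array([ 583.9, -116.2]), array([116.9,  48.7]), 4.6, 36.6, array([ 584.7, -116.2]), 494)
C (array([578.2,   2.2]), array([85.1, 30.2]), 0.6, 29.3, array([579.7,   2.4]), 228)
board (array([ 429.7, -393.5]), array([200.2, 111.4]), 3.5, 6.3, array([ 428.6, -393.7]), 1878)
trayfloor (array([430. , 123.5]), array([181.8,  71.4]), 5.8, 6.0, array([429.1, 123.3]), 1130)
red (array([444.5, 394.3]), array([48.8, 48. ]), 40.9, 90.0, array([444.9, 393.4]), 191)
iso (array([445.2, 396.2]), array([129.6,  99.7]), -10.9, 58.5, array([443.6, 395.2]), 907)
white (array([475.1, 388. ]), array([22.3,  2.5]), -49.8, 103.0, array([475.1, 388. ]), 4)
[[123 113  98  77  74  70  73  80 103 121 125 127 126 126 126 121 124 124
  123 123]
 [126 121 114 104 116 135 125  97  94 118 127 129 127 127 124 126 127 129
  127 125]
 [124 129 124 112 106 125 131 108  86  99 121 127 127 128 129 127 127 127
  128 126]
 [127 126 127 116 107 111 132 133  98  77  99 123 128 129 128 128 128 127
  129 129]
 [129 128 127 120 111 102 116 134 124  95 102 124 126 125 128 126 130 129
  129 129]
 [127 129 129 129 125 110 101 119 136 117  88 100 119 129 132 129 129 129
  128 133]
 [130 130 127 131 127 121 104  81  76  69  66  85 105 126 131 129 128 129
  130 129]
 [125 129 128 131 129 124 116  93  77  71  66  70  76  86 102 114 121 130
  131 129]
 [128 127 128 127 116  92  74  74  73  73  70  72  71  76  71  78  93 117
  126 127]
 [127 129 131 126 115  99  75  75  89 111 128 126 127 117  90  77  80 103
  126 131]]
```

A matches case2 (134x57x40), B matches case3 (118x48x36) and C matches case5 (86x30x28). I move to the isolator first.

```bash
cat >> h.py <<'E'
def go(x,y,z,yaw):
    """shift in tool axes (mm), turn (deg) to a world TCP target (mm, yaw of tool x in deg, mod 180)"""
    from scipy.spatial.transform import Rotation as R
    s=env.sense(); q=s['orientation']; r=R.from_quat([q[1],q[2],q[3],q[0]])
    d=r.inv().apply(np.array([x,y,z])-s['ee_pos']*1000)
    X=r.as_matrix()[:,0]; cur=np.degrees(np.arctan2(X[1],X[0])); dy=cur-yaw
    t=(dy+90)%180-90; q6=np.degrees(s['joint_positions'][5])
    print('shift',np.round(d,1),'turn',round(t,1),'| yaw',round(cur,1),'pos',np.round(s['ee_pos']*1000,1),'tilt',np.round(r.as_matrix()[2,2],5),'q6',round(q6,1),'t',round(s['time_s'],1))
E
python3 -c "
from h import *
go(320,-80,260,-11);go(445,395,260,-11)"
```

```text
shift [ 290.9 -419.1  -43.6] turn 25.1 | yaw 14.1 pos [ 139.9 -557.3  215.7] tilt -1.0 q6 -6.9 t 0.1
shift [ 527.7 -849.4  -42.8] turn 25.1 | yaw 14.1 pos [ 139.9 -557.3  215.7] tilt -1.0 q6 -6.9 t 0.1
```

jog_arm([
  [[60,-30,-43,0,94],[120,-80,-43,0,94],[180,-140,-43,0,94],[230,-200,-43,0,94],[260,-260,-43,0,94],[280,-320,-43,0,94],[291,-380,-43,5,94],[300,-419,-43,15,94],[330,-470,-43,25,94],[370,-520,-43,25,94]],
])

```text
time_s: 1.35
ee_pos: [0.3535, -0.024, 0.2595]
orientation: [0.0, 0.995, -0.097, 0.0]
ft_force: [1.2, 0.3, 0.3]
gripper_width: 1.002
grip_force: 0.0
```

```bash
python3 -c "
from h import *
go(430,385,260,-11)"
```

```text
shift [  -4.1 -416.    -0.8] turn -0.2 | yaw -11.2 pos [353.5 -24.  259.5] tilt -1.0 q6 86.0 t 1.4
```

jog_arm([
  [[-4,-60,0,0,94],[-4,-120,0,0,94],[-4,-180,0,0,94],[-4,-240,0,0,94],[-4,-300,0,0,94],[-4,-360,0,0,94],[-4,-416,0,0,94],[-4,-416,0,0,94],[-4,-416,0,0,94],[-4,-416,0,0,94]],
])

```text
time_s: 2.6
ee_pos: [0.4284, 0.3825, 0.2596]
orientation: [0.0, 0.995, -0.096, -0.0]
ft_force: [0.1, 0.0, 0.7]
gripper_width: 0.997
grip_force: 0.0
```

Run:
```python
from h import *
w=cam('wrist'); t=cam('top')
np.savez('/tmp/wrist',**w); np.savez('/tmp/top',**t)
cv2.imwrite('pics/p4.png',np.hstack([cv2.resize(w['image'],(400,300)),cv2.resize(t['image'],(400,300))])[...,::-1])
print(w['fov_y'],w['cx'],w['cy'],np.linalg.inv(w['extrinsics']).round(3))
go(445,395,87,-11)
```

```text
68.72644677130577 315.3748240246813 231.53273396603086 [[-0.19   0.941  0.28   0.51 ]
 [-0.982 -0.182 -0.054  0.367]
 [ 0.001 -0.285  0.958  0.426]
 [ 0.     0.     0.     1.   ]]
shift [ 13.6 -15.2 172.9] turn -0.0 | yaw -11.0 pos [428.6 382.7 259.9] tilt -1.0 q6 135.8 t 2.7
```

View pics/p4.png

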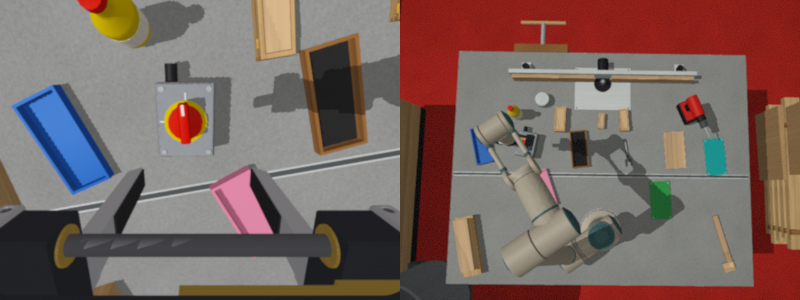

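The left picture (wrist) shows the isolator at (185,120), with the bar roughly along the enclosure's x and the pointer up. The right picture (top) shows no hidden cases, so there are three in all.

Run:
```python
from h import *
c=dict(np.load('/tmp/wrist.npz')); P=world(c); im=c['image']; Z=P[...,2]
hsv=cv2.cvtColor(im,cv2.COLOR_RGB2HSV)
M=np.zeros(Z.shape,bool); M[110:270,230:360]=1
m=M&(np.abs(Z-.103)<.006); v,u=np.nonzero(m); print('bar',onplane(c,u,v,.103), np.median(Z[m]))
m=M&(np.abs(Z-.058)<.004); v,u=np.nonzero(m); print('box',onplane(c,u,v,.058))
m=M&(np.abs(Z-.103)<.008)&(hsv[...,1]<80); v,u=np.nonzero(m); print('white',onplane(c,u,v,.103) if len(u)>2 else len(u))
```

```text
bar (array([450.8, 398.4]), array([61.1, 15.8]), -5.9, 103.0, array([451.6, 398.3]), 1077) 0.1008168030027165
box (array([448.5, 398.9]), array([124.1,  95.2]), -10.9, 58.0, array([452.2, 397.7]), 7473)
white (array([450.5, 397.1]), array([60. ,  5.4]), -1.6, 103.0, array([471.5, 396.5]), 97)
```

jog_arm([
  [[16,-16,60,-5,94],[16,-16,110,-5,94],[16,-16,110,-5,94],[16,-16,110,-5,94]],
])

```text
time_s: 3.2
ee_pos: [0.4485, 0.3969, 0.1515]
orientation: [-0.001, 0.999, -0.052, 0.001]
ft_force: [0.7, 0.4, 0.4]
gripper_width: 0.995
grip_force: 0.0
```

Run:
```python
from h import *
c=cam('wrist'); save(c,'p5.png'); P=world(c); im=c['image']; Z=P[...,2]
m=(np.abs(Z-.103)<.006); n,l,st,ce=cv2.connectedComponentsWithStats(m.astype(np.uint8))
for i in np.argsort(-st[1:,4])[:3]+1:
    v,u=np.nonzero(l==i); print(onplane(c,u,v,.103),ce[i].round(),np.median(Z[l==i]))
m=(np.abs(Z-.058)<.004); n,l,st,ce=cv2.connectedComponentsWithStats(m.astype(np.uint8)); i=1+np.argmax(st[1:,4]); v,u=np.nonzero(l==i); print('box',onplane(c,u,v,.058))
go(447,397,87,-6)
```

```text
(array([451.8, 398.9]), array([61.2, 15.4]), -5.5, 103.0, array([452.5, 398.6]), 2073) [313. 254.] 0.10078780040745419
(array([593.4, 460.6]), array([58.1, 22.8]), 84.0, 103.0, array([590.7, 453.8]), 1366) [186.  28.] 0.10492308268894986
(array([599.4, 440.5]), array([0.5, 0. ]), 84.0, 103.0, array([599.4, 440.5]), 2) [206.   7.] 0.10859741040504424
box (array([448.3, 399.1]), array([124.3,  94. ]), -10.6, 58.0, array([455.2, 398.1]), 13026)
shift [-2.1  0.7 65.2] turn 0.1 | yaw -5.9 pos [448.9 397.3 152.3] tilt -0.99999 q6 130.8 t 3.2
```

View pics/p5.png

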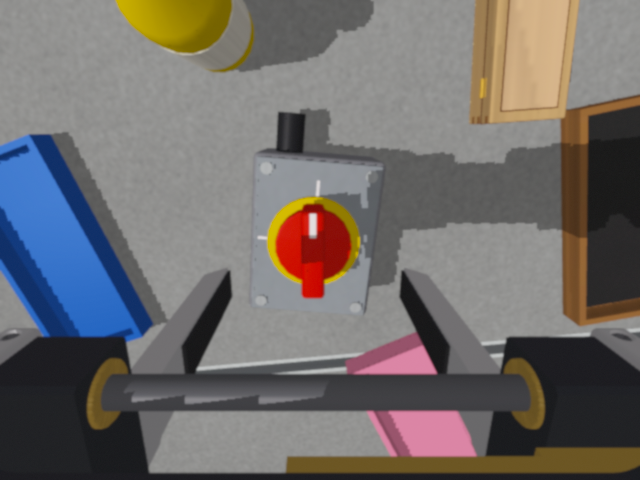

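The picture shows the bar upright at (313,250), centred between the fingers, with its pointer a few degrees short of the "on" mark. I descend and grip.

jog_arm([
  [[0,0,33,0,94],[0,0,65,0,94],[0,0,65,0,60],[0,0,65,0,10],[0,0,65,0,10],[0,0,65,0,10],[0,0,65,0,10],[0,0,65,0,10],[0,0,65,0,10]],
], grip_force=30)

```text
time_s: 4.38
ee_pos: [0.4474, 0.3966, 0.0844]
orientation: [0.0, 0.999, -0.052, -0.0]
ft_force: [0.3, -0.4, -0.0]
gripper_width: 0.292
grip_force: 0.0
```

jog_arm([
  [[0,0,-2,0,10],[0,0,-2,0,10],[0,0,-2,0,10],[0,0,-2,0,10]],
])

```text
time_s: 4.88
ee_pos: [0.4477, 0.3989, 0.0864]
orientation: [-0.002, 0.999, -0.052, 0.0]
ft_force: [-0.1, 6.2, -3.3]
gripper_width: 0.167
grip_force: 30.0
```

jog_arm([
  [[0,0,0,-10,10],[0,0,0,-20,10],[0,0,0,-30,10],[0,0,0,-40,10],[0,0,0,-50,10],[0,0,0,-60,10],[0,0,0,-70,10],[0,0,0,-80,10]],
])

```text
time_s: 5.88
ee_pos: [0.4471, 0.3999, 0.0864]
orientation: [-0.002, 0.797, 0.604, 0.002]
ft_force: [-1.2, 8.1, -3.4]
gripper_width: 0.167
grip_force: 30.0
```

jog_arm([
  [[0,0,0,-5,10],[0,0,0,-10,10],[0,0,0,-10,10],[0,0,0,-10,10]],
])

```text
time_s: 6.38
ee_pos: [0.4469, 0.3996, 0.0864]
orientation: [-0.002, 0.744, 0.668, 0.002]
ft_force: [-1.4, 6.0, -2.1]
gripper_width: 0.174
grip_force: 31.0
```

Run:
```python
from h import *
go(447,400,200,79); s=env.sense(); print(s['torque'],s['ft_force'],s['grip_force'])
```

```text
shift [   1.1   -0.2 -113.6] turn 4.9 | yaw 83.9 pos [446.9 399.6  86.4] tilt -0.99998 q6 40.9 t 6.4
[ 1.11229272  0.14743387 -0.66938606] [-1.40053191  5.95085954 -2.11364777] 30.952828003792092
```

Torque and pad widening show the handle is at the stop. I release and look.

jog_arm([
  [[0,0,0,0,40],[0,0,0,0,40],[0,0,0,0,50],[0,0,-40,0,60],[0,0,-100,0,60],[0,0,-140,0,70],[0,0,-150,0,80],[0,0,-150,0,80]],
])

```text
time_s: 7.38
ee_pos: [0.4472, 0.3964, 0.236]
orientation: [0.0, 0.743, 0.67, -0.0]
ft_force: [-0.4, 0.6, -0.0]
gripper_width: 0.848
grip_force: 0.0
```

Run:
```python
from h import *
c=cam('wrist'); P=world(c); Z=P[...,2]
m=(np.abs(Z-.103)<.006); n,l,st,ce=cv2.connectedComponentsWithStats(m.astype(np.uint8))
for i in np.argsort(-st[1:,4])[:3]+1:
    v,u=np.nonzero(l==i); print(onplane(c,u,v,.103),ce[i].round(),np.median(Z[l==i]))
m=(np.abs(Z-.058)<.004); n,l,st,ce=cv2.connectedComponentsWithStats(m.astype(np.uint8)); i=1+np.argmax(st[1:,4]); v,u=np.nonzero(l==i); print('box',onplane(c,u,v,.058))
# spanner
np.savez('/tmp/top',**cam('top')); c=dict(np.load('/tmp/top.npz'))
im=c['image'].astype(int); go(420,-140,220,10)
cv2.imwrite('pics/p6.png',np.hstack([cv2.resize(c['image'][195:285,325:385],(400,600),interpolation=cv2.INTER_CUBIC)])[...,::-1])
```

```text
(array([447.7, 403.6]), array([61.1, 15.7]), 79.4, 103.0, array([447.8, 404.4]), 1186) [315. 216.] 0.10082281155557712
(array([604.6, 461.1]), array([58.5, 47.3]), 81.7, 103.0, array([595.3, 463.2]), 919) [487. 129.] 0.10511037552420477
(array([629.1, 435.6]), array([1.7, 0.4]), 22.3, 103.0, array([629.2, 435.5]), 3) [526. 159.] 0.10599161641854843
box (array([446.6, 400.4]), array([124.3,  94.4]), -10.8, 58.0, array([447.4, 403.7]), 8159)
shift [-535.7   29.    15.6] turn 74.1 | yaw 84.1 pos [446.5 395.9 234.2] tilt -0.99999 q6 40.8 t 7.5
```

View pics/p6.png

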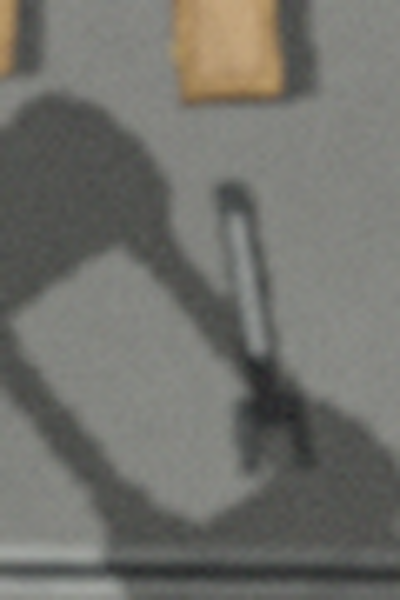

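The isolator is off (bar 79.4°, box -10.8°). The crop shows the spanner's tail at (232,185) and its jaw at (277,465), facing the robot, with an axis of about 9°. I move there.

jog_arm([
  [[-60,0,0,10,80],[-120,5,0,20,80],[-180,10,0,30,80],[-240,15,0,40,80],[-300,20,0,50,80],[-360,25,0,60,80],[-420,30,0,70,80],[-480,30,15,75,80],[-536,30,40,75,80],[-536,30,40,75,80]],
])

```text
time_s: 8.72
ee_pos: [0.4193, -0.1419, 0.193]
orientation: [-0.001, 0.997, 0.076, -0.003]
ft_force: [0.3, 1.0, -0.3]
gripper_width: 0.851
grip_force: 0.0
```

Run:
```python
from h import *
for i in range(4): c=cam('wrist')
save(c,'p7.png'); np.savez('/tmp/wrist',**c); P=world(c); Z=P[...,2]
m=(Z>.005)&(Z<.014); m=cv2.morphologyEx(m.astype(np.uint8),cv2.MORPH_OPEN,np.ones((3,3)))
n,l,st,ce=cv2.connectedComponentsWithStats(m)
for i in np.argsort(-st[1:,4])[:4]+1:
    v,u=np.nonzero(l==i); print(onplane(c,u,v,.009),ce[i].round(),np.median(Z[l==i]))
go(430,-140,12,9)
```

```text
(array([ 414.9, -134.2]), array([148.4,  36. ]), 9.7, 9.0, array([ 412.4, -134.3]), 2285) [310. 218.] 0.0074500400335735795
(array([425. , 150.9]), array([191. ,  39.7]), 9.3, 9.0, array([420.4, 160. ]), 1382) [ 19. 163.] 0.009418648791910234
(array([ 74.6, -51.8]), array([88.2, 40.9]), 59.0, 9.0, array([ 76.9, -49.7]), 1212) [206. 456.] 0.009741041837273035
(array([421.4,  77. ]), array([174.4,   6. ]), 6.0, 9.0, array([426.5,  77.6]), 870) [103. 171.] 0.009600037598821082
shift [  7.8   3.1 184.1] turn 0.1 | yaw 9.1 pos [ 421.9 -138.3  196.1] tilt -1.0 q6 53.7 t 8.9
```

View pics/p7.png

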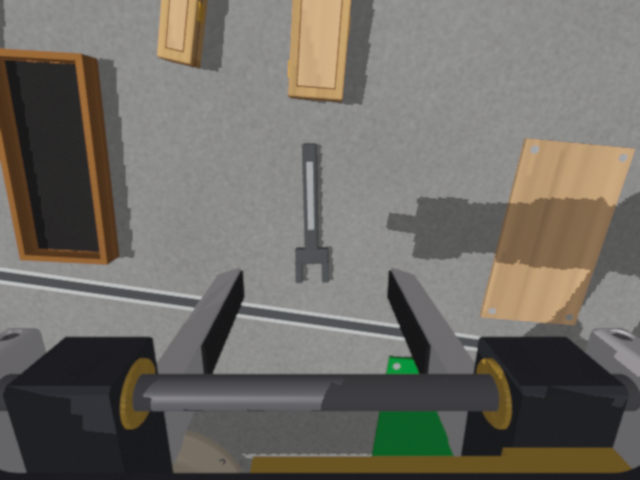

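The wrist view shows the spanner at (312,215), in the open, with its jaw toward the robot. I descend to it.

jog_arm([
  [[-16,0,60,0.5,60],[-16,0,120,0.5,60],[-16,0,165,0.5,60],[-16,0,180,0.5,50],[-16,0,180,0.5,45],[-16,0,180,0.5,45]],
])

```text
time_s: 9.68
ee_pos: [0.4074, -0.1417, 0.0174]
orientation: [0.001, 0.997, 0.076, 0.001]
ft_force: [0.1, 0.4, 0.9]
gripper_width: 0.478
grip_force: 0.0
```

Run:
```python
from h import *
c=cam('wrist'); P=world(c); Z=P[...,2]
m=(Z>.005)&(Z<.014); m=cv2.morphologyEx(m.astype(np.uint8),cv2.MORPH_OPEN,np.ones((3,3)))
n,l,st,ce=cv2.connectedComponentsWithStats(m)
for i in np.argsort(-st[1:,4])[:3]+1:
    v,u=np.nonzero(l==i); print(onplane(c,u,v,.009),ce[i].round(),np.median(Z[l==i]))
go(406,-136,12,9.7)
```

```text
(array([ 419.5, -133.5]), array([138.9,  36.4]), 9.8, 9.0, array([ 419.2, -133.3]), 7740) [303. 260.] 0.0074897447357656355
(array([ 528.2, -120.4]), array([48. ,  2.2]), -85.1, 9.0, array([ 528.2, -120.5]), 494) [310.  36.] 0.00967386166457554
(array([ 420. , -166.7]), array([8.6, 4.7]), -79.4, 9.0, array([ 419.7, -166.1]), 92) [364. 272.] 0.010216652558222891
shift [-0.5 -6.1  5.6] turn -1.0 | yaw 8.7 pos [ 407.4 -142.    17.6] tilt -1.0 q6 52.9 t 9.7
```

jog_arm([
  [[0,-6,0,0,45],[0,-6,4.5,0,40],[0,-6,4.5,0,5],[0,-6,4.5,0,5],[0,-6,4.5,0,5],[0,-6,4.5,0,5],[0,-6,4.5,0,5]],
], grip_force=30)

```text
time_s: 10.6
ee_pos: [0.4053, -0.1363, 0.012]
orientation: [0.0, 0.997, 0.075, 0.0]
ft_force: [0.0, -0.2, -0.2]
gripper_width: 0.154
grip_force: 29.9
```

Run:
```python
from h import *
go(430,124,80,6); print(env.sense()['grip_force'],env.sense()['gripper_width'],env.sense()['ft_force'])
```

```text
shift [  63.2 -253.7  -68.1] turn 2.6 | yaw 8.6 pos [ 405.3 -136.3   12. ] tilt -1.0 q6 53.5 t 10.6
29.942010641098022 0.1535799324087989 [ 0.04903287 -0.18188184 -0.2043962 ]
```

jog_arm([
  [[0,0,-50,0,5],[10,-50,-80,1,5],[25,-110,-80,2.5,5],[40,-170,-80,2.5,5],[55,-230,-80,2.5,5],[58,-255,-80,2.5,5],[58,-255,-80,2.5,5],[58,-255,-80,2.5,5]],
])

```text
time_s: 11.6
ee_pos: [0.4243, 0.124, 0.0917]
orientation: [0.0, 0.999, 0.053, -0.0]
ft_force: [-0.7, 0.5, -0.9]
gripper_width: 0.157
grip_force: 29.9
```

Run:
```python
from h import *
c=cam('wrist'); save(c,'p8.png'); P=world(c); im=c['image']
m=(im.max(-1)<70)&(np.abs(P[...,2]-.006)<.008);m=cv2.morphologyEx(m.astype(np.uint8),cv2.MORPH_OPEN,np.ones((3,3)))
n,l,st,ce=cv2.connectedComponentsWithStats(m)
for i in np.argsort(-st[1:,4])[:3]+1:
    v,u=np.nonzero(l==i); print(onplane(c,u,v,.006),ce[i].round())
go(426,125,20,6); print(env.sense()['grip_force'],env.sense()['gripper_width'])
```

```text
(array([445.7, 124.5]), array([150.5,  74.9]), 5.9, 6.0, array([464.9, 125.4]), 12754) [319. 187.]
(array([294.8, 273.6]), array([10.3,  8.5]), 82.4, 6.0, array([295.4, 273.2]), 84) [124. 368.]
shift [ 1.8 -1.2 71.8] turn 0.0 | yaw 6.0 pos [424.4 123.7  91.8] tilt -1.0 q6 91.2 t 11.7
29.935697615146637 0.15700161204882193
```

View pics/p8.png

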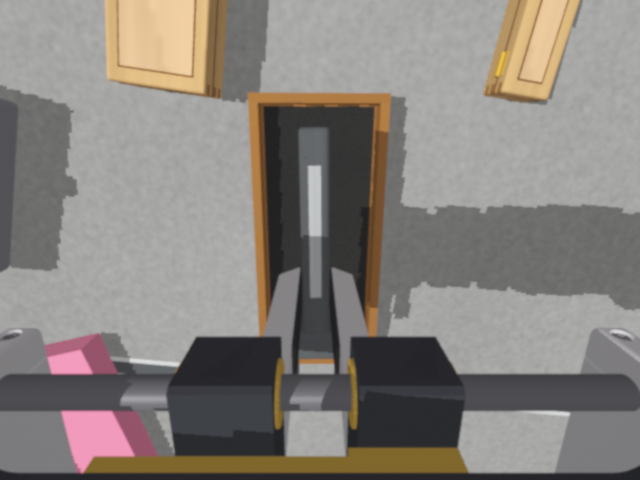

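The spanner is held level and centred over the tray, with its shank at (313,210) between the walls at 258 and 380. I lower it and release.

jog_arm([
  [[2,-1,40,0,5],[2,-1,65,0,5],[2,-1,71.5,0,5],[2,-1,71.5,0,5],[2,-1,71.5,0,28],[2,-1,71.5,0,28],[2,-1,71.5,0,28],[2,-1,20,0,40],[2,-1,-40,0,60],[2,-1,-100,0,90]],
])

```text
time_s: 12.9
ee_pos: [0.4261, 0.1259, 0.194]
orientation: [0.0, 0.999, 0.053, 0.0]
ft_force: [0.8, 0.4, 0.3]
gripper_width: 0.578
grip_force: 0.0
```

Run:
```python
from h import *
for i in range(2): c=cam('wrist')
P=world(c); im=c['image']; Z=P[...,2]
m=(Z>.011)&(Z<.02)&(P[...,1]>.08)&(P[...,1]<.17)&(P[...,0]<.54)&(P[...,0]>.33);m=cv2.morphologyEx(m.astype(np.uint8),cv2.MORPH_OPEN,np.ones((5,5)))
n,l,st,ce=cv2.connectedComponentsWithStats(m)
for i in np.argsort(-st[1:,4])[:3]+1:
    v,u=np.nonzero(l==i); print(onplane(c,u,v,.015),ce[i].round(),np.median(Z[l==i]))
m=(np.abs(Z-.040)<.006);m=cv2.morphologyEx(m.astype(np.uint8),cv2.MORPH_OPEN,np.ones((5,5)))
n,l,st,ce=cv2.connectedComponentsWithStats(m)
for i in np.argsort(-st[1:,4])[:3]+1:
    v,u=np.nonzero(l==i); print('c',onplane(c,u,v,.04),ce[i].round(),np.median(Z[l==i]))
go(584,225,240,-2)
```

```text
(array([436.3, 126.2]), array([148. ,  35.9]), 7.0, 15.0, array([433.7, 126.3]), 2298) [316. 210.] 0.01346933514067497
c (array([565.8, 225.3]), array([92.3, 57.1]), -1.9, 40.0, array([565.7, 224.9]), 7535) [218.  55.] 0.03892013832079405
c (array([438.9, 349.6]), array([125.4,   7.4]), -10.3, 40.0, array([442.6, 349.1]), 905) [ 82. 182.] 0.04005655376388939
c (array([528.8, 404.8]), array([31.2, 14.5]), -7.5, 40.0, array([529. , 405.1]), 614) [ 9. 78.] 0.037000241269525336
shift [163.3 -81.5 -39. ] turn 8.1 | yaw 6.1 pos [430.9 126.6 198.6] tilt -0.99989 q6 91.4 t 13.0
```

The spanner lies flat in the tray (top at about 15 mm, yaw 7°). Next is case2.

jog_arm([
  [[50,-25,0,4,94],[100,-50,0,8,94],[145,-72,40,8,94],[160,-80,90,8,94],[160,-80,130,8,94],[160,-80,130,8,94],[160,-80,130,8,94]],
])

```text
time_s: 13.88
ee_pos: [0.5777, 0.2225, 0.0629]
orientation: [-0.0, 1.0, -0.017, 0.001]
ft_force: [-0.2, 0.5, 0.4]
gripper_width: 1.001
grip_force: 0.0
```

Run:
```python
from h import *
c=cam('wrist'); P=world(c); Z=P[...,2]
m=(np.abs(Z-.039)<.006);m=cv2.morphologyEx(m.astype(np.uint8),cv2.MORPH_OPEN,np.ones((5,5)))
n,l,st,ce=cv2.connectedComponentsWithStats(m)
for i in np.argsort(-st[1:,4])[:2]+1:
    v,u=np.nonzero(l==i); print('c',onplane(c,u,v,.04),ce[i].round(),np.median(Z[l==i]))
go(585,225,15,-2)
c=dict(np.load('/tmp/top.npz')); P=world(c); q=P[(P[...,1]<-.38)&(P[...,0]<.75)&(P[...,0]>.35)&(P[...,2]>.05)&(P[...,2]<.25)]
for x in range(400,700,25):
    k=q[(q[:,0]*1000>=x)&(q[:,0]*1000<x+25)]
    if len(k)>3: print(x,k[:,1].min().round(3),k[:,1].max().round(3),k[:,2].min().round(3),k[:,2].max().round(3),len(k))
```

```text
c (array([587.7, 225.5]), array([132.3,  56.1]), -1.9, 40.0, array([594. , 225.2]), 21068) [310. 246.] 0.0388442317897047
c (array([688.8, 323.9]), array([78.4, 66.5]), 88.1, 40.0, array([692.1, 323.3]), 18172) [105.  68.] 0.04346841234529315
shift [ 6.5 -2.6 48.8] turn 0.1 | yaw -1.9 pos [578.3 222.6  63.8] tilt -0.99999 q6 106.6 t 13.9
475 -0.527 -0.513 0.172 0.186 16
500 -0.521 -0.483 0.17 0.204 34
525 -0.521 -0.469 0.166 0.205 119
550 -0.51 -0.443 0.051 0.21 164
575 -0.51 -0.433 0.05 0.219 289
600 -0.499 -0.421 0.05 0.22 303
625 -0.486 -0.409 0.05 0.215 312
650 -0.475 -0.404 0.051 0.22 243
675 -0.47 -0.419 0.05 0.209 30
```

jog_arm([
  [[6,-3,25,0,94],[6,-3,48,0,94],[6,-3,48,0,40],[6,-3,48,0,40],[6,-3,48,0,40],[6,-3,48,0,40],[6,-3,48,0,40],[6,-3,48,0,40]],
], grip_force=35)

```text
time_s: 14.92
ee_pos: [0.5838, 0.2254, 0.015]
orientation: [-0.0, 1.0, -0.017, 0.001]
ft_force: [-1.2, 0.7, 5.7]
gripper_width: 0.606
grip_force: 35.0
```

Run:
```python
from h import *
go(430,-393,120,3.5); s=env.sense(); print(s['grip_force'],s['gripper_width']*94,s['ft_force'])
```

```text
shift [-132.8  623.1 -105.6] turn -5.4 | yaw -1.9 pos [583.8 225.4  15. ] tilt -1.0 q6 106.7 t 14.9
35.001341700553894 56.93618079244015 [-1.24500747  0.73066649  5.67077316]
```

jog_arm([
  [[0,0,-40,0,40],[-10,20,-90,0,40],[-20,70,-110,0,40],[-35,125,-110,0,40],[-50,185,-110,0,40],[-65,245,-110,0,40],[-80,305,-110,-2,40],[-95,365,-110,-5.4,40],[-105,425,-110,-5.4,40],[-115,485,-110,-5.4,40]],
])

```text
time_s: 16.18
ee_pos: [0.4507, -0.2571, 0.1232]
orientation: [-0.001, 1.0, 0.03, -0.001]
ft_force: [2.3, -0.5, -3.4]
gripper_width: 0.61
grip_force: 35.0
```

Run:
```python
from h import *
go(430,-392,120,3.5); s=env.sense(); print(s['grip_force'],s['gripper_width']*94)
```

```text
shift [-28.8 133.4   3.1] turn -0.0 | yaw 3.5 pos [ 450.7 -257.1  123.2] tilt -1.0 q6 49.1 t 16.2
35.00020086765289 57.32687763987536
```

jog_arm([
  [[-15,60,0,0,40],[-25,110,0,0,40],[-29,133,0,0,40],[-29,133,10,0,40],[-29,133,20,0,40],[-29,133,20,0,40],[-29,133,20,0,40]],
])

```text
time_s: 17.05
ee_pos: [0.4316, -0.389, 0.104]
orientation: [-0.0, 1.0, 0.031, -0.0]
ft_force: [-0.5, -0.3, -3.0]
gripper_width: 0.607
grip_force: 35.0
```

```bash
cat >> h.py <<'E'
def tops(c,z,tol=.006,k=3,mn=150,box=None):
    P=world(c); Z=P[...,2]; m=np.abs(Z-z)<tol
    if box: m&=(P[...,0]>box[0])&(P[...,0]<box[1])&(P[...,1]>box[2])&(P[...,1]<box[3])
    m=cv2.morphologyEx(m.astype(np.uint8),cv2.MORPH_OPEN,np.ones((3,3)))
    n,l,st,ce=cv2.connectedComponentsWithStats(m)
    for i in (np.argsort(-st[1:,4])+1)[:k]:
        if st[i,4]<mn: continue
        v,u=np.nonzero(l==i); print(z,onplane(c,u,v,z),ce[i].round())
E
python3 - <<'E'
from h import *
c=cam('wrist'); save(c,'p9.png')
b=(.3,.56,-.5,-.28)
tops(c,.006,.005,1,150,b); tops(c,.125,.008,1,150,b)
go(430,-392,21,3.5); s=env.sense(); print(s['grip_force'],s['gripper_width']*94)
E
```

```text
0.006 (array([ 466. , -391.3]), array([128.4, 109. ]), 3.9, 6.0, array([ 505.6, -395.2]), 8600) [330. 140.]
0.125 (array([ 450.5, -387.7]), array([103.2,  83.6]), 3.6, 125.0, array([ 454.6, -387.4]), 28293) [315. 265.]
shift [-1.8  2.5 83.3] turn 0.1 | yaw 3.6 pos [ 431.6 -389.4  104.3] tilt -1.0 q6 37.5 t 17.1
34.99889373779297 56.94626260935406
```

View pics/p9.png

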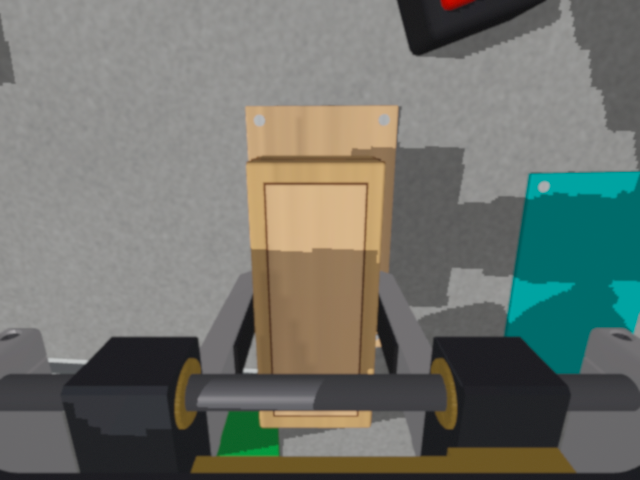

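The view shows case2 held level and aligned over the plywood (case 247–385, board 247–400 columns). I lower it.

jog_arm([
  [[-1,2,40,0,40],[-1,2,70,0,40],[-1,2,80,0,40],[-1,2,82.5,0,40],[-1,2,82.5,0,40]],
])

```text
time_s: 17.73
ee_pos: [0.431, -0.393, 0.0226]
orientation: [0.001, 1.0, 0.03, 0.001]
ft_force: [0.4, 0.4, -2.3]
gripper_width: 0.602
grip_force: 35.0
```

Run:
```python
from h import *
s=env.sense(); print(s['ee_pos'],s['ft_force'],s['gripper_width']*94)
```

```text
[ 0.43102616 -0.39304531  0.02260048] [ 0.40287631  0.43600675 -2.3359773 ] 56.621147752028506
```

jog_arm([
  [[0,0,1.5,0,40],[0,0,1.5,0,40],[0,0,1.5,0,75],[0,0,1.5,0,75],[0,0,1.5,0,75],[0,0,-40,0,80],[0,0,-100,0,90],[0,0,-140,0,90],[0,0,-140,0,90],[0,0,-140,0,90]],
])

```text
time_s: 18.98
ee_pos: [0.4297, -0.3917, 0.1607]
orientation: [-0.001, 1.0, 0.03, -0.0]
ft_force: [-0.9, -0.0, -0.5]
gripper_width: 0.958
grip_force: 0.0
```

Run:
```python
from h import *
c=cam('wrist'); tops(c,.046,.007,1,150,(.3,.56,-.5,-.28))
t=cam('top'); np.savez('/tmp/top',**t); P=world(t)
for n,(u,v,z) in dict(B=(359,192,.036),C=(323,193,.028)).items(): print(n,meas(t,P,u,v,z,.01,30))
go(565,-116,140,4.6)
```

```text
0.046 (array([ 434.7, -392.8]), array([131.7,  56.4]), 3.5, 46.0, array([ 439. , -392.5]), 10433) [317. 219.]
B (array([ 584.5, -116.5]), array([118.9,  48.5]), 4.8, 36.1, array([ 584.3, -116.7]), 505)
C (array([580. ,   2.3]), array([81.7, 30.2]), 0.5, 29.1, array([579.5,   2.2]), 222)
shift [ 152.1 -266.6   20.1] turn -1.1 | yaw 3.5 pos [ 429.4 -391.3  159.6] tilt -0.99999 q6 37.3 t 19.1
```

jog_arm([
  [[50,-60,0,0,90],[95,-120,0,0,90],[135,-180,0,0,90],[155,-240,0,-1,90],[168,-270,0,-1,90],[168,-270,40,-1,90],[168,-270,75,-1,90],[168,-270,75,-1,90],[168,-270,75,-1,90]],
])

```text
time_s: 20.2
ee_pos: [0.5819, -0.1129, 0.0866]
orientation: [0.0, 0.999, 0.039, -0.0]
ft_force: [0.3, 0.1, -0.1]
gripper_width: 0.958
grip_force: 0.0
```

Run:
```python
from h import *
c=cam('wrist'); tops(c,.036,.006,1,150,(.5,.68,-.18,-.06)); go(584,-116,14,4.6)
```

```text
0.036 (array([ 588.1, -115.4]), array([116.6,  47.3]), 4.9, 36.0, array([ 592.2, -115.1]), 12166) [320. 242.]
shift [ 1.3  2.9 73.4] turn -0.1 | yaw 4.5 pos [ 582.4 -113.2   87.4] tilt -1.0 q6 67.8 t 20.2
```

jog_arm([
  [[1.5,2.5,40,0,90],[1.5,2.5,65,0,90],[1.5,2.5,73,0,90],[1.5,2.5,73,0,60],[1.5,2.5,73,0,35],[1.5,2.5,73,0,35],[1.5,2.5,73,0,35],[1.5,2.5,73,0,35],[1.5,2.5,73,0,35],[1.5,2.5,73,0,35]],
], grip_force=30)

```text
time_s: 21.5
ee_pos: [0.5835, -0.1152, 0.014]
orientation: [0.0, 0.999, 0.039, 0.0]
ft_force: [-0.6, -0.8, 4.8]
gripper_width: 0.51
grip_force: 30.0
```

Run:
```python
from h import *
go(430.7,-392.8,110,3.5); s=env.sense(); print(s['grip_force'],s['gripper_width']*94)
c=cam('wrist'); tops(c,.036,.006,1,150,(.5,.68,-.18,-.06))
```

```text
shift [-174.   264.8  -96. ] turn 1.0 | yaw 4.5 pos [ 583.5 -115.2   14. ] tilt -1.0 q6 67.7 t 21.5
29.996274411678314 47.905543249570414
0.036 (array([ 599.1, -114.1]), array([94.7, 73.2]), 4.5, 36.0, array([ 602.7, -113.5]), 21199) [315. 274.]
```

jog_arm([
  [[0,0,-50,0,35],[-10,20,-100,0,35],[-45,75,-106,0,35],[-80,125,-106,1,35],[-115,175,-106,1,35],[-145,220,-106,1,35],[-165,250,-106,1,35],[-174,265,-106,1,35],[-174,265,-106,1,35],[-174,265,-106,1,35]],
])

```text
time_s: 22.8
ee_pos: [0.4311, -0.3912, 0.1192]
orientation: [-0.001, 1.0, 0.031, -0.0]
ft_force: [0.0, 0.9, -2.6]
gripper_width: 0.508
grip_force: 30.0
```

Run:
```python
from h import *
c=cam('wrist'); tops(c,.142,.007,1,150,(.3,.56,-.5,-.28)); go(430.5,-392.8,62,3.5); s=env.sense(); print(s['grip_force'],s['gripper_width']*94,s['ft_force'])
```

```text
0.142 (array([ 447. , -390.2]), array([94.2, 73.4]), 3.6, 142.0, array([ 450.5, -389.9]), 21329) [315. 274.]
shift [-0.8  1.7 57.3] turn 0.1 | yaw 3.6 pos [ 431.2 -391.2  119.3] tilt -1.0 q6 37.3 t 22.9
29.993467926979065 47.756500038518375 [-0.71809457 -0.54998305 -2.3673283 ]
```

jog_arm([
  [[-0.8,1.5,35,0,35],[-0.8,1.5,52,0,35],[-0.8,1.5,57,0,35],[-0.8,1.5,58,0,35],[-0.8,1.5,58,0,35]],
])

```text
time_s: 23.48
ee_pos: [0.4305, -0.3945, 0.0623]
orientation: [0.001, 1.0, 0.031, 0.001]
ft_force: [1.4, 0.0, -2.7]
gripper_width: 0.51
grip_force: 30.0
```

jog_arm([
  [[0,0,1,0,35],[0,0,1,0,35],[0,0,1,0,35]],
])

```text
time_s: 23.85
ee_pos: [0.4298, -0.3945, 0.0607]
orientation: [0.0, 1.0, 0.03, 0.0]
ft_force: [-0.8, 0.0, -2.6]
gripper_width: 0.508
grip_force: 30.0
```

jog_arm([
  [[0.5,-1.6,0,0,35],[0.5,-1.6,0,0,35],[0.5,-1.6,0.8,0,35],[0.5,-1.6,0.8,0,35]],
])

```text
time_s: 24.35
ee_pos: [0.4303, -0.3927, 0.0599]
orientation: [0.0, 1.0, 0.03, 0.0]
ft_force: [-0.7, 0.0, 0.5]
gripper_width: 0.507
grip_force: 30.0
```

Contact (force went to +0.5 N). I release and back off.

jog_arm([
  [[0,0,0,0,65],[0,0,0,0,65],[0,0,0,0,65],[0,0,-40,0,70],[0,0,-90,0,70],[0,0,-140,0,70],[0,0,-140,0,70],[0,0,-140,0,70]],
])

```text
time_s: 25.35
ee_pos: [0.4298, -0.3923, 0.1992]
orientation: [-0.0, 1.0, 0.03, -0.0]
ft_force: [-0.3, -0.0, -0.3]
gripper_width: 0.742
grip_force: 0.0
```

Run:
```python
from h import *
b=(.3,.56,-.5,-.28)
c=cam('wrist'); save(c,'p10.png'); tops(c,.082,.007,1,150,b); tops(c,.046,.007,1,150,b)
go(579.5,4,80,0.5)
```

```text
0.082 (array([ 434.7, -392.4]), array([116.5,  47.5]), 3.7, 82.0, array([ 437.9, -392.2]), 7615) [316. 220.]
0.046 (array([ 491.8, -389.4]), array([56.4, 17.4]), -86.5, 46.0, array([ 496.2, -390.2]), 677) [318. 147.]
shift [ 173.9 -385.9  118.8] turn 3.0 | yaw 3.5 pos [ 429.5 -391.9  198.4] tilt -1.0 q6 37.3 t 25.4
```

View pics/p10.png

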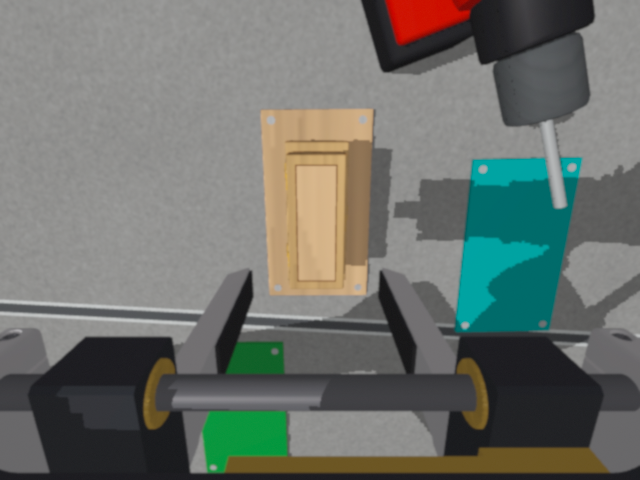

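Case3 sits centred on case2 (apparent centres agree within 0.4 mm). Now case5.

jog_arm([
  [[40,-50,0,0,70],[75,-110,0,0,70],[105,-170,0,0,70],[130,-230,0,0,70],[150,-290,0,3,70],[165,-345,0,3,70],[174,-386,30,3,70],[174,-386,80,3,70],[174,-386,115,3,70],[174,-386,115,3,70]],
])

```text
time_s: 26.65
ee_pos: [0.5767, 0.0038, 0.0804]
orientation: [-0.001, 1.0, 0.004, -0.005]
ft_force: [0.5, 0.3, 0.3]
gripper_width: 0.748
grip_force: 0.0
```

Run:
```python
from h import *
for i in range(4):c=cam('wrist')
tops(c,.028,.006,1,150,(.5,.68,-.05,.05)); go(580,3,14,0.5)
```

```text
0.028 (array([583.7,   3.6]), array([85.6, 30.4]), -3.0, 28.0, array([585.9,   3.8]), 5213) [314. 248.]
shift [-1.8 -0.2 71.9] turn -0.0 | yaw 0.5 pos [581.6   2.8  85.9] tilt -1.0 q6 83.0 t 26.9
```

jog_arm([
  [[-2,-0.5,40,3,70],[-2,-0.5,65,3,70],[-2,-0.5,73,3,60],[-2,-0.5,73,3,20],[-2,-0.5,73,3,20],[-2,-0.5,73,3,20],[-2,-0.5,73,3,20],[-2,-0.5,73,3,20],[-2,-0.5,73,3,20]],
], grip_force=25)

```text
time_s: 27.98
ee_pos: [0.579, 0.0036, 0.0125]
orientation: [0.0, 1.0, -0.022, 0.001]
ft_force: [0.1, -0.6, 6.8]
gripper_width: 0.317
grip_force: 25.0
```

Run:
```python
from h import *
go(430.5,-392.7,150,3.6); s=env.sense(); print(s['grip_force'],s['gripper_width']*94,s['ft_force'])
```

```text
shift [-130.8  402.5 -137.6] turn -6.1 | yaw -2.5 pos [579.    3.6  12.5] tilt -1.0 q6 86.0 t 28.0
24.997216165065765 29.835309630169718 [ 0.05678242 -0.5802479   6.76105607]
```

jog_arm([
  [[0,0,-50,0,20],[-5,20,-100,0,20],[-25,70,-138,0,20],[-45,130,-138,0,20],[-65,190,-138,-2,20],[-85,250,-138,-4,20],[-105,310,-138,-6,20],[-125,365,-138,-6,20],[-131,402,-138,-6,20],[-131,402,-138,-6,20]],
])

```text
time_s: 29.22
ee_pos: [0.4288, -0.3949, 0.1489]
orientation: [0.0, 1.0, 0.028, -0.0]
ft_force: [-1.2, 0.9, -1.1]
gripper_width: 0.319
grip_force: 25.0
```

Run:
```python
from h import *
for i in range(5):c=cam('wrist')
tops(c,.165,.006,1,150,(.3,.56,-.5,-.28));go(431,-392.7,98,3.6); s=env.sense(); print(s['grip_force'],s['gripper_width']*94,s['ft_force'])
```

```text
0.165 (array([ 435.5, -390.2]), array([84.8, 54.6]), 3.6, 165.0, array([ 438.3, -390.1]), 10654) [316. 291.]
shift [ 0.8  2.2 51.5] turn -0.0 | yaw 3.6 pos [ 430.1 -390.6  149.5] tilt -1.0 q6 37.3 t 29.5
24.995890259742737 30.019833765230143 [-0.79405258 -0.6685232  -1.66246555]
```

jog_arm([
  [[1,1.5,30,0,20],[1,1.5,48,0,20],[1,1.5,52,0,20],[1,1.5,54,0,20],[1,1.5,54,0,20],[1,1.5,54,0,20]],
])

```text
time_s: 30.22
ee_pos: [0.4314, -0.3939, 0.0964]
orientation: [0.001, 1.0, 0.03, 0.0]
ft_force: [0.1, 0.2, -0.5]
gripper_width: 0.319
grip_force: 25.0
```

jog_arm([
  [[-0.5,-1,1,0,20],[-0.5,-1,1,0,20],[-0.5,-1,2,0,20],[-0.5,-1,2,0,20]],
])

```text
time_s: 30.72
ee_pos: [0.4304, -0.3927, 0.0945]
orientation: [0.0, 1.0, 0.03, 0.0]
ft_force: [-1.4, 1.1, 5.3]
gripper_width: 0.317
grip_force: 25.0
```

Contact at 5 N. I release, retreat and check.

jog_arm([
  [[0,0,-0.4,0,20],[0,0,-0.4,0,50],[0,0,-0.4,0,50],[0,0,-0.4,0,50],[0,0,-40,0,60],[0,0,-90,0,60],[0,0,-140,0,60],[0,0,-140,0,60],[0,0,-140,0,60],[0,0,-140,0,60]],
])

```text
time_s: 31.98
ee_pos: [0.4297, -0.3919, 0.2318]
orientation: [-0.001, 1.0, 0.03, -0.001]
ft_force: [-0.1, -0.3, -0.8]
gripper_width: 0.637
grip_force: 0.0
```

Run:
```python
from h import *
b=(.3,.56,-.5,-.28)
c=cam('wrist'); save(c,'p11.png'); tops(c,.110,.007,1,100,b); tops(c,.082,.007,1,100,b); tops(c,.046,.007,1,100,b)
t=cam('top'); P=world(t); m=(P[...,0]>.34)&(P[...,0]<.52)&(P[...,1]>.08)&(P[...,1]<.17)
cv2.imwrite('pics/p12.png',np.hstack([cv2.resize(c['image'],(400,300)),cv2.resize(t['image'][135:285,150:350],(400,300))])[...,::-1])
go(447,396.5,220,79)
```

```text
0.11 (array([ 435.1, -392.7]), array([85.4, 30.4]), 3.5, 110.0, array([ 436.4, -392.3]), 3406) [317. 220.]
0.082 (array([ 434.6, -392.4]), array([116.4,  47.5]), 3.7, 82.0, array([ 447.1, -391.8]), 2733) [317. 200.]
0.046 (array([ 493.1, -389.5]), array([56. , 15.3]), -86.5, 46.0, array([ 496.5, -390.4]), 542) [319. 145.]
shift [  65.  -786.1   13.8] turn -75.5 | yaw 3.5 pos [ 429.9 -392.1  232. ] tilt -1.0 q6 37.3 t 32.1
```

View pics/p12.png

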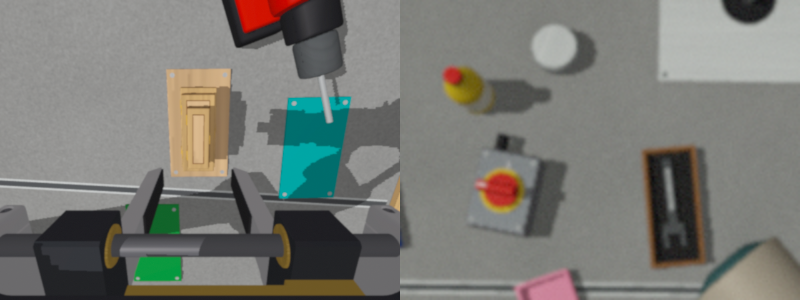

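The left picture shows the three-case pile at (200,125), centred. The right picture shows the spanner inside the tray (675,205) and the isolator at off (pointer left at (478,186)). I return to the isolator.

jog_arm([
  [[5,-60,0,0,80],[10,-120,0,0,80],[15,-180,0,-10,80],[20,-240,0,-20,80],[25,-300,0,-30,80],[30,-360,0,-40,80],[35,-420,0,-50,80],[40,-480,0,-60,80],[45,-540,0,-70,80],[55,-600,0,-75.5,80]],
])

```text
time_s: 33.33
ee_pos: [0.4482, 0.2114, 0.2331]
orientation: [0.0, 0.77, 0.637, -0.0]
ft_force: [1.0, -0.6, -0.1]
gripper_width: 0.849
grip_force: 0.0
```

```bash
python3 -c "
from h import *
go(447,399,170,79.2)"
```

```text
shift [184.1 -36.3  63. ] turn 0.0 | yaw 79.2 pos [448.2 211.4 233.1] tilt -1.0 q6 28.0 t 33.3
```

jog_arm([
  [[60,-12,10,0,80],[120,-24,30,0,80],[170,-34,60,0,80],[180,-36,70,0,80],[180,-36,70,0,80],[180,-36,70,0,80]],
])

```text
time_s: 34.08
ee_pos: [0.4485, 0.3919, 0.1643]
orientation: [0.0, 0.772, 0.636, 0.0]
ft_force: [-0.4, 0.3, -0.2]
gripper_width: 0.85
grip_force: 0.0
```

```bash
python3 -c "
from h import *
c=cam('wrist'); tops(c,.103,.005,1,100,(.38,.52,.33,.47))
go(447,399.5,87,79.4)"
```

```text
0.103 (array([447.6, 403.8]), array([60.1, 15.3]), 79.3, 103.0, array([448. , 404.8]), 1881) [311. 236.]
shift [ 7.1 -3.2 77.7] turn -0.5 | yaw 78.9 pos [448.6 391.9 164.7] tilt -1.0 q6 45.6 t 34.1
```

jog_arm([
  [[6,-2.5,40,0,70],[6,-2.5,70,0,50],[6,-2.5,76,0,30],[6,-2.5,76,0,10],[6,-2.5,76,0,10],[6,-2.5,76,0,10],[6,-2.5,76,0,10],[6,-2.5,76,0,10],[6,-2.5,76,0,10]],
], grip_force=30)

```text
time_s: 35.25
ee_pos: [0.4469, 0.3998, 0.0884]
orientation: [0.0, 0.772, 0.636, 0.001]
ft_force: [-0.9, -1.0, 5.9]
gripper_width: 0.167
grip_force: 30.0
```

Gripped. I turn it clockwise about 95°.

jog_arm([
  [[0,0,0,10,10],[0,0,0,20,10],[0,0,0,30,10],[0,0,0,40,10],[0,0,0,50,10],[0,0,0,60,10],[0,0,0,70,10],[0,0,0,80,10],[0,0,0,85,10]],
])

```text
time_s: 36.38
ee_pos: [0.4474, 0.3991, 0.0884]
orientation: [0.0, 0.999, -0.054, 0.001]
ft_force: [0.7, -1.9, 5.3]
gripper_width: 0.171
grip_force: 30.0
```

jog_arm([
  [[0,0,0,5,10],[0,0,0,10,10],[0,0,0,10,10],[0,0,0,10,10]],
])

```text
time_s: 36.88
ee_pos: [0.4478, 0.399, 0.0885]
orientation: [0.0, 0.99, -0.138, 0.001]
ft_force: [1.5, -2.7, 4.9]
gripper_width: 0.175
grip_force: 31.0
```

```bash
python3 -c "
from h import *
go(447,399.5,87,-11); s=env.sense(); print(s['torque'],s['ft_force'],s['gripper_width']*94)"
```

```text
shift [-0.9 -0.3  1.5] turn -4.9 | yaw -15.9 pos [447.8 399.   88.5] tilt -1.0 q6 141.1 t 36.9
[-0.3464324  -0.14069429  0.55992134] [ 1.51413805 -2.6568081   4.8746281 ] 16.47065062658437
```

jog_arm([
  [[0,0,0,0,40],[0,0,0,0,40],[0,0,0,0,50],[0,0,-40,0,60],[0,0,-100,0,60],[0,0,-150,0,70],[0,0,-150,0,70],[0,0,-150,0,70]],
])

```text
time_s: 37.88
ee_pos: [0.4461, 0.3992, 0.2368]
orientation: [0.0, 0.99, -0.139, -0.001]
ft_force: [-0.5, 0.1, 0.5]
gripper_width: 0.745
grip_force: 0.0
```

Run:
```python
from h import *
c=cam('wrist'); b=(.36,.54,.32,.48)
tops(c,.103,.005,1,100,b); tops(c,.058,.004,1,100,b)
t=cam('top')
cv2.imwrite('pics/p13.png',np.hstack([cv2.resize(c['image'][100:340,160:480],(400,300)),cv2.resize(t['image'][100:325,190:490],(400,300))])[...,::-1])
```

```text
0.103 (array([450.8, 398.3]), array([60.6, 15.5]), -10.7, 103.0, array([451.7, 398.1]), 1129) [315. 218.]
0.058 (array([447.4, 399. ]), array([123.2,  93.4]), -10.6, 58.0, array([452.6, 397.7]), 8053) [315. 205.]
```

View pics/p13.png

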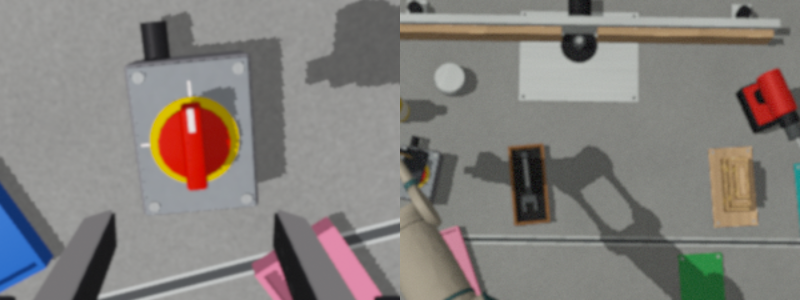

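The bar (-10.7°) is aligned with the enclosure (-10.6°), so the isolator is fully on. The spanner is in the tray (528,185) and the pile is on the plywood (735,187). I hand in.

```bash
python3 -c "
from h import *
print(job.job_done())"
```

```text
the job is handed in; nothing more can be done
None
```

The job is done and handed in, with no verdict shown: isolator turned off first, spanner flat in the wooden tray, the three cases present (case2, case3, case5) stacked and centred on the plywood board, then isolator back fully on.

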